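# Click the vented lid of a culture jar shut, section by section

## Task

Two clear culture jars stand on the bench; on one of them the grey lid is only laid on and stands up on its three catches. Close that jar for the incubator: go round the rim and press the lid down with the fingertips on its three raised thumb pads, one at a time, until every section has clicked fully home under its catch, then draw back. Lift nothing and shove nothing along, keep off the thin vent membrane in the middle of the lid, and leave the other jar and everything else where it stands.

Things in the scene. Friction and masses are not known exactly. Their poses are not given: they have to be found in the camera images.
- jar: the clear round culture jar to be closed, loose, about 1.2 kg, with Petri dishes in it; white collar 132 mm in diameter (146 over the catches), its top 92 mm high. Origin: centre of its underside. Three white spring catches rise from the collar at 0, +120 and -120 degrees from its +x axis, at radius 65 to 73 mm, to 105 mm above the underside
- lid: its loose grey lid, 0.1 kg, flange 124 x 6 mm. Origin: centre of the flange's underside, 101 mm above the jar's underside at first (lying on the sloping noses of the catches), 92 mm when home. Each section snaps at 5 to 20 N straight down on its thumb pad, goes down 9 mm and stays. It is stiff: pressing between two pads or in the middle loads several catches at once
- vent: thin white vent membrane, a disc of 52 mm diameter flush in a low ring in the middle of the lid, its top 7.5 mm above the lid's origin. Origin: centre of its underside. Not to be touched
- jar_shut: a second, identical jar with the same lid already clicked shut, one loose piece of 1.3 kg, 112 mm high to its thumb pads. Origin: centre of its underside. It stands to the left or to the right of the open one
- pad_a (a point): centre of the top of the lid's thumb pad a: a ribbed grey block, 20 mm (radial) x 30 mm, at 50 mm from the lid's centre at 0 degrees (the lid's +x axis); its top is 20 mm above the lid's origin and 14 mm above the flange, higher than the catch beside it. About 121 mm above the jar's underside at first, 112 mm when home
- lip_a (a point): centre of the small lip at the lid's edge outward of pad a, 66 mm from the lid's centre, 2 mm above the lid's origin: it snaps under the nose of catch a; about 103 mm above the jar's underside at first, 94 mm when home (the underside of the nose is at 97 mm, the lip's radius 2 mm)
- catch_a (a joint): spring catch a on the jar, beside pad a: 0 rad upright, grows to about 0.1 to 0.16 as the lip passing down bends it outward, springs back to 0 with the click
- pad_b (a point): centre of the top of the lid's thumb pad b: a ribbed grey block, 20 mm (radial) x 30 mm, at 50 mm from the lid's centre at +120 degrees; its top is 20 mm above the lid's origin and 14 mm above the flange, higher than the catch beside it. About 121 mm above the jar's underside at first, 112 mm when home
- lip_b (a point): centre of the small lip at the lid's edge outward of pad b, 66 mm from the lid's centre, 2 mm above the lid's origin: it snaps under the nose of catch b; about 103 mm above the jar's underside at first, 94 mm when home (the underside of the nose is at 97 mm, the lip's radius 2 mm)
- catch_b (a joint): spring catch b on the jar, beside pad b: 0 rad upright, grows to about 0.1 to 0.16 as the lip passing down bends it outward, springs back to 0 with the click
- pad_c (a point): centre of the top of the lid's thumb pad c: a ribbed grey block, 20 mm (radial) x 30 mm, at 50 mm from the lid's centre at -120 degrees; its top is 20 mm above the lid's origin and 14 mm above the flange, higher than the catch beside it. About 121 mm above the jar's underside at first, 112 mm when home
- lip_c (a point): centre of the small lip at the lid's edge outward of pad c, 66 mm from the lid's centre, 2 mm above the lid's origin: it snaps under the nose of catch c; about 103 mm above the jar's underside at first, 94 mm when home (the underside of the nose is at 97 mm, the lip's radius 2 mm)
- catch_c (a joint): spring catch c on the jar, beside pad c: 0 rad upright, grows to about 0.1 to 0.16 as the lip passing down bends it outward, springs back to 0 with the click
- marker_blue: blue marker pen lying along x between the two jars, 18 x 137 x 20 mm. Bystander; origin at the centre of its underside
- timer: small white lab timer with buttons, 70 x 66 x 21 mm, near the front edge. Bystander; origin at the centre of its underside
- tube_2: capped 15 ml conical tube lying near the front edge, 21 x 115 x 21 mm. Bystander; origin at the centre of its underside
- microplate_2: white 96-well plate, 86 x 128 x 14 mm, at the left. Bystander; origin at the centre of its underside
- rack_micro: low tube rack, 56 x 136 x 52 mm, at the right. Bystander; origin at the centre of its underside
- reservoir: white reagent trough, 54 x 130 x 28 mm, front right. Bystander; origin at the centre of its underside
- forceps: steel forceps lying flat behind the jars at the right, 18 x 132 x 10 mm. Bystander; origin at the centre of its underside

How it is judged (in metres and radians):
On the way, in this order (a step that is already met when the one before it is completed fails the run):
1. a first section of the lid has clicked home (((z of lip_a in the frame of jar below 0.0958 m and value of joint catch_a below 0.03 rad) or (z of lip_b in the frame of jar below 0.0958 m and value of joint catch_b below 0.03 rad) or (z of lip_c in the frame of jar below 0.0958 m and value of joint catch_c below 0.03 rad))), for 0.2 s.
2. a second section has clicked home as well ((((z of lip_a in the frame of jar below 0.0958 m and value of joint catch_a below 0.03 rad) and (z of lip_b in the frame of jar below 0.0958 m and value of joint catch_b below 0.03 rad)) or ((z of lip_b in the frame of jar below 0.0958 m and value of joint catch_b below 0.03 rad) and (z of lip_c in the frame of jar below 0.0958 m and value of joint catch_c below 0.03 rad)) or ((z of lip_a in the frame of jar below 0.0958 m and value of joint catch_a below 0.03 rad) and (z of lip_c in the frame of jar below 0.0958 m and value of joint catch_c below 0.03 rad)))), for 0.2 s.
3. all three sections have clicked home (z of each of lip_a, lip_b, lip_c in the frame of jar below 0.0958 m and value of joint each of catch_a, catch_b, catch_c below 0.03 rad), for 0.2 s.
At the end, for the whole second after the job is handed in: all three lips lie under the noses of their catches (lip centre below 95.8 mm over the jar's underside), catches sprung back (below 0.03 rad), clicked one at a time in any order; jar and lid at rest, jar upright on the bench within 30 mm of where it stood (all of step 3 and linear speed of each of lid, jar below 0.02 m/s and angle between jar's own z axis and vertical below 0.05 rad and distance of jar from where it was at the start of the episode below 0.03 m and height (world z) of jar below 0.005 m); the robot touches nothing.
It fails at once if the lid is lifted off or knocked off (z of lid in the frame of jar above 0.12 m or horizontal distance between lid and jar above 0.02 m).
It fails at once if the jar is lifted, tipped or shoved more than 30 mm (height (world z) of jar above 0.015 m or angle between jar's own z axis and vertical above 0.2 rad or distance of jar from where it was at the start of the episode above 0.03 m).
It fails at once if the vent membrane is pressed (contact force between the arm and vent above 1 N).
It fails at once if the shut jar is moved more than 30 mm or tipped (distance of jar_shut from where it was at the start of the episode above 0.03 m or angle between jar_shut's own z axis and vertical above 0.2 rad).
It fails at once if a bystander is moved more than 30 mm (distance of any of marker_blue, timer, tube_2, microplate_2, rack_micro, reservoir, forceps from where it was at the start of the episode above 0.03 m).
It also fails if it takes over 48 s, if anything falls off the work surface, if the arm or the gripper's body presses on something with over 40 N, if the wrist force passes 120 N, or if a joint passes its speed limit or range.

## Robot

A 7-joint arm with a two-finger parallel gripper is mounted at the origin on a cart in front of the work surface, level with it; the furniture and walls round the work are solid. World frame = base frame: x ahead of the robot, y to its left, z up, the work surface at z = 0. Lengths are in m, angles in degrees, forces in N, time in s.
With the tool pointing down it reaches from about 0.425 to 0.875 m from the base axis. Payload 4.7 kg.
Tool frame: the origin (TCP) lies midway between the tips of the shut fingers; the grasp point (between the pads) lies 19 mm behind it (env.grip_point_offset is the distance from the TCP to the grasp point, in m); z points along the fingers, y is the line along which they close (so a half turn about z gives the same grasp; the last joint's range is limited). The gripper opens to 87 mm and grips with 3 to 60 N. Pads are 19 mm wide; open, the fingers measure 117 mm over their backs; the gripper's body (75 mm by 190 mm) begins 51 mm behind the grasp point.
Start: joints at [-71.557, 18.392, -4.016, 83.108, 1.295, 78.541, -3.26], TCP at [0.197, 0.619, 0.223] pointing down, gripper open.
Joint ranges: [-163.93, 163.93], [-17.29, 119.83], [-79.2, 71.16], [3.27, 140.29], [-89.18, 269.18], [5.43, 117.66], [-154.24, 154.24]. Speed limits (degrees/s): [147.25, 147.25, 180, 180, 180, 180, 180].

## Interface

Orientations are given as [roll, pitch, yaw] about the fixed x, y, z axes, in that order (R = Rz(yaw) Ry(pitch) Rx(roll)).
In Python, from cell import env gives the robot as it stands.
- The arm moves only by the shell command python3 -m jog 'ROWS' [FORCE]. ROWS is JSON, a list of rows, each a list of 7 numbers: the shift along the tool's x, y, z in m, then the turn, a rotation vector about the tool's x, y, z in rad, then the finger opening in m, from 0 to 0.087. A call has 1 to 12 rows; each row shifts and turns the commanded pose from where the row before left it, along the tool's axes as they then stand; what a row does not reach is not made up. A row lasts 1/12 s, in which the tool goes at most 41.7 mm and 7.16 degrees, less where a joint would pass 70% of its speed; a pose out of reach is approached as far as the arm can. A call is refused whole if a number of a shift passes 0.0417 or a number of a turn 0.125, either way. A call with a gripper value outside its range is refused whole. The fingers move at their own pace and stop on an object; FORCE is the grip in N (left out, the last holds). Time passes only in rows, so rows that do not move let the fingers close. It gives the time, the measured TCP pose, the force, the opening and the grip force at its end, in the units of the state.
- env.get_obs(): the state, without advancing time (a new reading comes with each control period).
- env.read_camera(name): name is "side" or "top"; returns the picture (480x640x3 uint8, blue, green, red); there is no depth.
- env.get_calibration(name): a dict with "fov_y" (degrees; the focal length in pixels is half the picture's height over the tangent of half this angle, whatever the lens; pixels are square), "cx", "cy" (the principal point, pixels), "pose" (4x4, takes a point from camera to world coordinates). Camera axes: x right, y up, looking along -z (the intrinsics and any distortion apply to the point x, -y, -z); pixel columns grow to the right and rows downward; lengths in m; the calibration is good to about 2 mm. A picture is of the moment at which its call begins. get_calibration takes no time and is no camera call.
- env.sign_off(): hands the job in; it is judged then, once.
The state is a dict: "time_s": time; "qpos": joint angles; "joint_velocities": joint speeds; "effort": joint torques, N m; "tool_pos": TCP position; "tool_rot": TCP orientation; "force": force on the tool from outside, world axes, zero at the start; "wrist_torque": the same for the moment, N m; "grip_width": finger opening in m; "grasp_force": force on a finger pad.
Only numpy, scipy, OpenCV 4.12 (cv2) and the standard library are available. Lean on these libraries where they do the work, as an engineer would, in place of code of your own. Each camera call takes 0.05 s, during which the arm holds its last target. There are 200 camera calls.

## Working session

There is one attempt and no reset: what is moved stays moved. The work goes in short steps, Python scripts to look and compute and a shell command to move; the robot and the scene stay as the last step left them, time stands still between calls to the robot, and variables do not carry over. Pictures are saved under pics/ and viewed, at most 10 in all, crops included, and the job is handed in when it is done.

```bash
ls; mkdir -p pics; python3 - <<'E'
from cell import env
import cv2,numpy as np
o=env.get_obs(); print({k:np.round(v,3).tolist() for k,v in o.items()})
for n in("side","top"):
    cv2.imwrite(f"pics/{n}0.png",env.read_camera(n)); print(n,env.get_calibration(n))
E
```

```text
pics
{'time_s': 0.0, 'qpos': [-71.557, 18.439, -4.016, 83.173, 1.294, 78.543, -3.259], 'joint_velocities': [0.082, -0.007, 0.003, -0.027, 0.023, 0.078, -0.023], 'effort': [0.0, -49.129, -0.404, -31.253, -0.064, 0.044, 0.0], 'tool_pos': [0.197, 0.619, 0.221], 'tool_rot': [-179.89, 0.005, 162.368], 'force': [-0.274, 0.09, -0.831], 'wrist_torque': [-0.014, 0.02, -0.025], 'grasp_force': 0.0, 'grip_width': 0.087}
side {'fov_y': 43.96154200862241, 'cx': 322.2924198109838, 'cy': 246.52211776678166, 'pose': array([[-0.86122655, -0.40326068,  0.3093051 ,  0.93906597],
       [ 0.50820689, -0.68791548,  0.51816798,  0.69189974],
       [ 0.00381899,  0.603451  ,  0.79739093,  1.19028769],
       [ 0.        ,  0.        ,  0.        ,  1.        ]])}
top {'fov_y': 42.97581553091751, 'cx': 330.0104872633448, 'cy': 237.06438976166294, 'pose': array([[-0.01144793,  0.99683432, -0.07867841,  0.3711363 ],
       [-0.99989059, -0.01214906, -0.00843849, -0.02806564],
       [-0.00936764,  0.0785732 ,  0.99686433,  1.56297709],
       [ 0.        ,  0.        ,  0.        ,  1.        ]])}
```

View pics/side0.png

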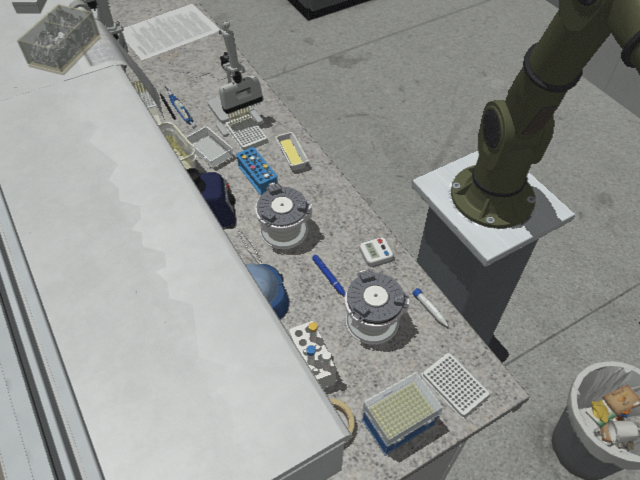

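View pics/top0.png

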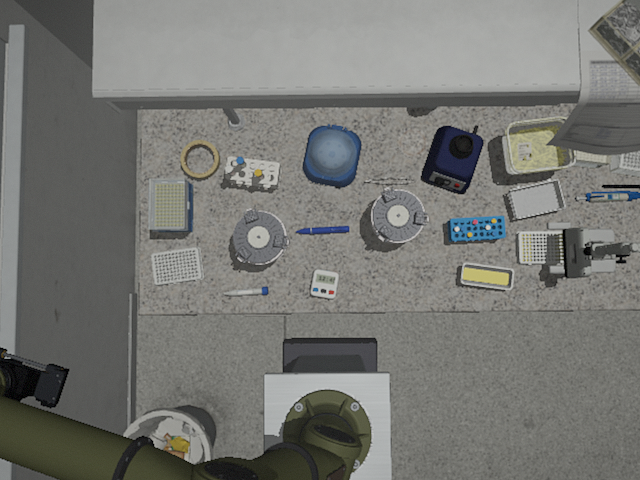

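The side view shows jars at about (375,300) and (283,210); the top view shows them at (258,238) and (398,217). I'll enlarge all four jar images to tell which lid is raised.

```bash
python3 - <<'E'
import cv2,numpy as np
s=cv2.imread("pics/side0.png");t=cv2.imread("pics/top0.png")
c=lambda im,x,y:cv2.resize(im[y-38:y+38,x-50:x+50],(400,300),interpolation=cv2.INTER_CUBIC)
cv2.imwrite("pics/mos.png",np.vstack([np.hstack([c(s,375,300),c(s,283,215)]),np.hstack([c(t,258,238),c(t,398,217)])]))
E
```

```text
(no output)
```

View pics/mos.png

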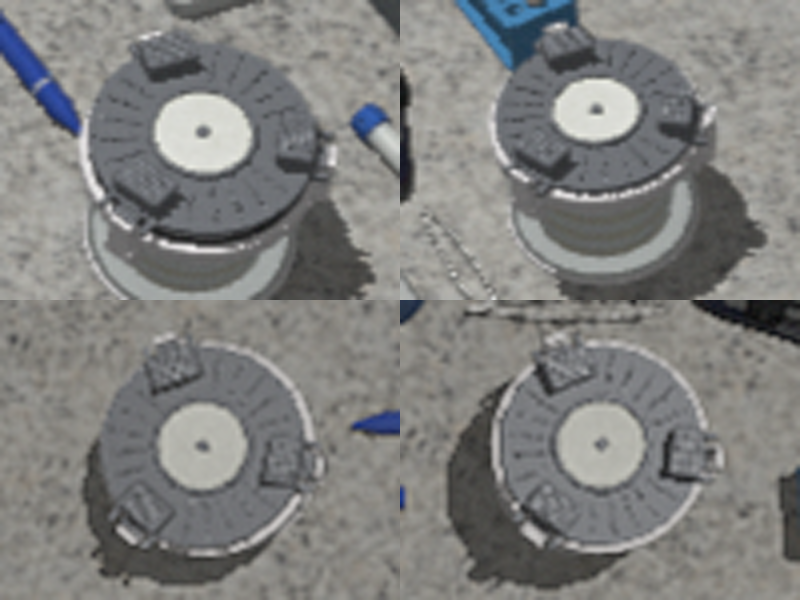

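Row 1 is the side view and row 2 the top view. The left jar, with its vent at mosaic (203,132)/(203,446), shows a dark gap under the lid rim near (200,232), so its lid is raised. The right jar sits flush. Pads of the left lid are at mosaic (168,50), (300,147) and (147,182) in the side view, and (172,365), (285,462) and (143,508) in the top view. Next I'll triangulate vents and pads.

```bash
cat > h.py <<'E'
import cv2,numpy as np
from cell import env
C={n:env.get_calibration(n) for n in("side","top")}
def ray(n,u,v):
    c=C[n];f=240/np.tan(np.radians(c["fov_y"]/2));P=c["pose"]
    d=P[:3,:3]@np.array([(u-c["cx"])/f,-(v-c["cy"])/f,-1]);return P[:3,3],d/np.linalg.norm(d)
def plane(n,p,z):
    o,d=ray(n,*p);return o+d*(z-o[2])/d[2]
def tri(ps,pt):
    (a,d),(b,e)=ray("side",*ps),ray("top",*pt)
    k=np.linalg.lstsq(np.c_[d,-e],b-a,rcond=None)[0]
    p,q=a+k[0]*d,b+k[1]*e;return (p+q)/2,np.linalg.norm(p-q)
def vent(im,c,r=14):
    x,y=c;w=im[y-r:y+r,x-r:x+r].min(2)
    m=(w>150).astype(np.uint8)
    cs=cv2.findContours(m,cv2.RETR_EXTERNAL,cv2.CHAIN_APPROX_NONE)[0]
    k=max(cs,key=cv2.contourArea);e=cv2.fitEllipse(cv2.convexHull(k))
    return (e[0][0]+x-r,e[0][1]+y-r),e[1]
E
python3 - <<'E'
from h import *
s=cv2.imread("pics/side0.png");t=cv2.imread("pics/top0.png")
for nm,a,b in(("L",(375,296),(258,237)),("R",(283,205),(398,216))):
    (p,ep),(q,eq)=vent(s,a),vent(t,b)
    print(nm,p,ep,q,eq,tri(p,q)); c=tri(p,q)[0]
    if nm=="L":
        px=lambda x0,y0,u,v:(x0-50+(u-1.5)/4,y0-38+(v-1.5)*76/300)
        for u,v in(((168,50),(172,365)),((300,147),(285,462)),((147,182),(143,508))):
            P=px(375,300,*u);Q=px(258,238,v[0],v[1]-300)
            w,e=tri(P,Q)
            for z in (w,plane("top",Q,.121),plane("side",P,.121)):
                dd=z-c;print(np.round(z,4),round(e,4),'r',np.hypot(*dd[:2]).round(4),'ang',np.degrees(np.arctan2(dd[1],dd[0])).round(1))
E
```

```text
L (375.24567794799805, 295.15046882629395) (19.952159881591797, 24.14077377319336) (258.10412216186523, 236.48763179779053) (20.850605010986328, 21.36599349975586) (array([0.48838034, 0.15766664, 0.10690283]), np.float64(0.003003533846158408))
[0.5236 0.1614 0.2173] 0.0069 r 0.0354 ang 6.0
[0.5374 0.1727 0.121 ] 0.0069 r 0.0512 ang 17.0
[0.4795 0.1112 0.121 ] 0.0069 r 0.0473 ang -100.8
[0.4531 0.1402 0.0538] 0.0822 r 0.0393 ang -153.7
[0.4779 0.1056 0.121 ] 0.0822 r 0.0531 ang -101.4
[0.4537 0.1994 0.121 ] 0.0822 r 0.0542 ang 129.7
[0.4854 0.1751 0.0741] 0.0769 r 0.0177 ang 99.7
[0.4512 0.19   0.121 ] 0.0769 r 0.0493 ang 139.0
[0.5354 0.1768 0.121 ] 0.0769 r 0.0507 ang 22.1
R (281.5035915374756, 204.3493194580078) (15.854310989379883, 21.0838623046875) (397.5972547531128, 215.184552192688) (20.596155166625977, 20.87464141845703) (array([ 0.53678792, -0.17876433,  0.09911869]), np.float64(0.002060335012344549))
```

The left vent triangulates to z=0.107 (expected 0.1085) and the right to 0.099 (expected 0.0995), so the left jar is the open one. The pads in the top view are at radius 49–54 mm and angles 17°, −101° and 139°, which is consistent with a lid yaw of about 18°. I'll move over the 138° pad first with the fingers shut.

```bash
python3 -m jog '[[-0.031,-0.0276,0,0,0,0,0],[-0.031,-0.0276,0,0,0,0,0],[-0.031,-0.0276,0,0,0,0,0],[-0.031,-0.0276,0,0,0,0,0],[-0.031,-0.0276,0,0,0,0,0],[-0.031,-0.0276,0,0,0,0,0],[-0.031,-0.0276,0,0,0,0,0],[-0.031,-0.0276,0,0,0,0,0],[-0.031,-0.0276,0,0,0,0,0],[-0.031,-0.0276,0,0,0,0,0],[-0.031,-0.0276,0,0,0,0,0],[-0.031,-0.0276,0,0,0,0,0]]' 10
python3 -m jog '[[0,0,0,0,0,0.11,0],[0,0,0,0,0,0.11,0],[0,0,0,0,0,0.11,0],[0,0,0,0,0,0.1,0],[0,0,0,0,0,0,0]]'
cat >> h.py <<'E'
def go(x,y,z=None):
    o=env.get_obs();p=o["tool_pos"];f=np.radians(o["tool_rot"][2]);dx,dy=x-p[0],y-p[1]
    print(np.round(p,4),np.round(o["tool_rot"],1),"F",np.round(o["force"],1),"t",o["time_s"],"shift",np.round([dx*np.cos(f)+dy*np.sin(f),dx*np.sin(f)-dy*np.cos(f)],4))
E
python3 -c "
from h import *
go(.4512,.1911)"
```

```text
time_s: 1.1
tool_pos: [0.4515, 0.1891, 0.2224]
tool_rot: [180.0, -0.0, 162.4]
force: [1.8, 0.1, 0.1]
grip_width: 0.0152
grasp_force: 0.0
time_s: 1.52
tool_pos: [0.4509, 0.1909, 0.2222]
tool_rot: [-180.0, -0.0, 137.6]
force: [0.2, 0.9, 0.0]
grip_width: 0.0006
grasp_force: 0.0
[0.4509 0.1909 0.2222] [-180.    -0.   137.6] F [0.2 0.9 0. ] t 1.5167 shift [-0.0001  0.0003]
```

```bash
python3 -m jog '[[0,0,0.025,0,0,0,0],[0,0,0.025,0,0,0,0],[0,0,0.02,0,0,0,0],[0,0,0.015,0,0,0,0],[0,0,0,0,0,0,0]]'
python3 - <<'E'
from h import *
go(.4512,.1911)
s=env.read_camera("side");t=env.read_camera("top")
c=lambda im,x,y:cv2.resize(im[y-38:y+38,x-50:x+50],(400,300),interpolation=cv2.INTER_CUBIC)
cv2.imwrite("pics/m2.png",np.hstack([c(s,375,290),c(t,258,238)]))
E
```

```text
time_s: 1.93
tool_pos: [0.4486, 0.1899, 0.1341]
tool_rot: [-179.6, -0.1, 137.9]
force: [-0.1, -0.2, 0.2]
grip_width: 0.0004
grasp_force: 0.0
[0.4486 0.1899 0.1341] [-1.796e+02 -1.000e-01  1.379e+02] F [-0.1 -0.2  0.2] t 1.9333 shift [-0.0011  0.0026]
```

View pics/m2.png

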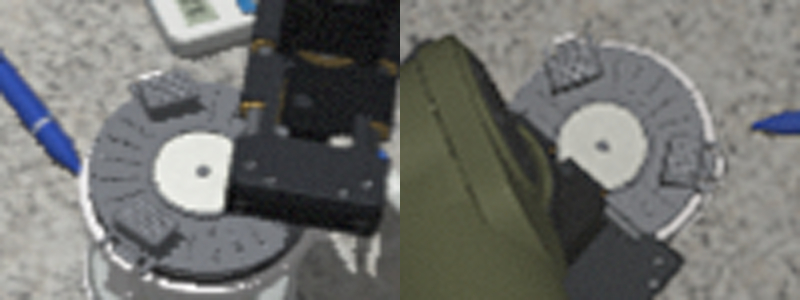

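The tool hides the 138° pad; the other pads are visible at (168,90) and (147,222) in the side half. A dark block spans (232–380,140–230). I'll project the known TCP geometry to see where the fingertips really are.

```bash
cat >> h.py <<'E'
def proj(n,P):
    c=C[n];f=240/np.tan(np.radians(c["fov_y"]/2));q=np.linalg.inv(c["pose"])@np.r_[P,1]
    return c["cx"]+f*q[0]/-q[2],c["cy"]-f*q[1]/-q[2]
E
python3 - <<'E'
from h import *
o=env.get_obs();p=np.array(o["tool_pos"]);f=np.radians(o["tool_rot"][2])
X=np.array([np.cos(f),np.sin(f),0]);Y=np.array([np.sin(f),-np.cos(f),0]);Z=np.array([0,0,1])
s=env.read_camera("side");t=env.read_camera("top")
out=[]
for n,im,x,y in(("side",s,385,275),("top",t,258,238)):
    g=cv2.resize(im[y-50:y+50,x-40:x+40],(480,600),interpolation=cv2.INTER_CUBIC)[:,:400 if n=="top" else 480]
    g=cv2.resize(g,(400,500)) if n=="side" else cv2.resize(g,(333,500))
    k=5.0
    for q,col in((p,(0,0,255)),(p+.015*Y,(0,255,0)),(p-.015*Y,(0,255,255)),(p+.07*Z,(255,0,255)),(p+.0095*X,(255,255,0)),(p-.0095*X,(255,128,0))):
        u,v=proj(n,q);cv2.circle(g,(int((u-x+40)*k),int((v-y+50)*k)),3,col,-1)
    out.append(g)
cv2.imwrite("pics/m3.png",np.hstack(out))
E
```

```text
(no output)
```

View pics/m3.png

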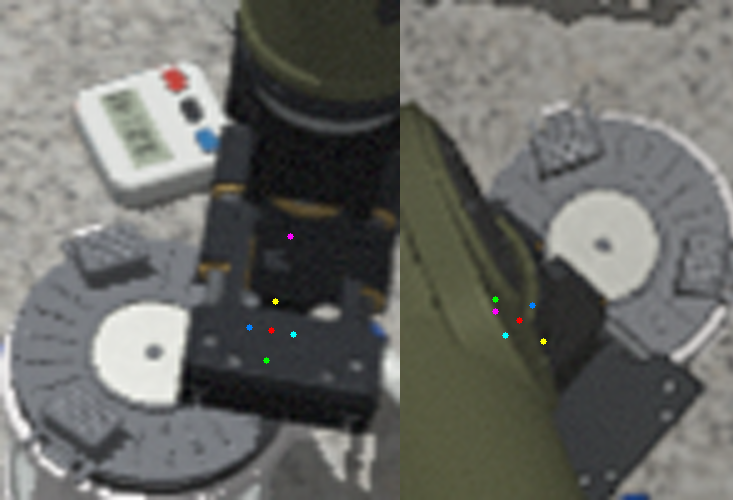

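The projection fits: the dark block is the end of the gripper body, 95 mm along tool y and 70 mm above the tip, so the fingertips are on the hidden pad as intended. I'll trim and press slowly.

```bash
python3 -m jog '[[-0.0005,0.0026,0.006,0,0,0,0],[0,0,0.003,0,0,0,0],[0,0,0.002,0,0,0,0],[0,0,0,0,0,0,0]]'
python3 -c "
from h import *
go(.4512,.1911)"
python3 -m jog '[[0,0,0.001,0,0,0,0],[0,0,0.001,0,0,0,0],[0,0,0.001,0,0,0,0],[0,0,0,0,0,0,0]]'
```

```text
time_s: 2.47
tool_pos: [0.453, 0.1926, 0.1262]
tool_rot: [-180.0, -0.0, 137.7]
force: [0.7, 0.4, -0.6]
grip_width: 0.0004
grasp_force: 0.0
[0.453  0.1926 0.1262] [-180.    -0.   137.7] F [ 0.7  0.4 -0.6] t 2.4667 shift [ 0.0003 -0.0023]
time_s: 2.8
tool_pos: [0.4532, 0.1927, 0.1234]
tool_rot: [-180.0, -0.0, 137.7]
force: [0.2, -0.1, 0.6]
grip_width: 0.0007
grasp_force: 0.0
```

```bash
python3 -m jog '[[0,-0.0022,0,0,0,0,0],[0,0,0.001,0,0,0,0],[0,0,0.001,0,0,0,0],[0,0,0.001,0,0,0,0],[0,0,0,0,0,0,0]]'
python3 -m jog '[[0,0,0.001,0,0,0,0],[0,0,0.001,0,0,0,0],[0,0,0,0,0,0,0]]'
```

```text
time_s: 3.22
tool_pos: [0.4518, 0.1911, 0.1208]
tool_rot: [180.0, -0.0, 137.7]
force: [-0.9, -0.4, 2.3]
grip_width: 0.0006
grasp_force: 1.0
time_s: 3.47
tool_pos: [0.4523, 0.1913, 0.1196]
tool_rot: [179.9, 0.0, 137.7]
force: [-0.9, -1.0, 5.9]
grip_width: 0.0005
grasp_force: 3.4
```

```bash
python3 -m jog '[[0,0,0.001,0,0,0,0],[0,0,0.001,0,0,0,0],[0,0,0.001,0,0,0,0],[0,0,0,0,0,0,0]]'
python3 -m jog '[[0,0,0.001,0,0,0,0],[0,0,0.001,0,0,0,0],[0,0,0,0,0,0,0]]'
python3 -m jog '[[0,0,0.001,0,0,0,0],[0,0,0.001,0,0,0,0],[0,0,0,0,0,0,0]]'
```

```text
time_s: 3.8
tool_pos: [0.4522, 0.1915, 0.1185]
tool_rot: [179.9, -0.0, 137.7]
force: [-5.8, -2.4, 18.8]
grip_width: 0.0004
grasp_force: 9.5
time_s: 4.05
tool_pos: [0.4522, 0.1914, 0.1137]
tool_rot: [179.9, 0.0, 137.7]
force: [-0.1, 0.2, 2.0]
grip_width: 0.0006
grasp_force: 1.6
time_s: 4.3
tool_pos: [0.4523, 0.1915, 0.1133]
tool_rot: [179.9, -0.0, 137.7]
force: [-5.0, -0.6, 13.4]
grip_width: 0.0003
grasp_force: 6.7
```

```bash
python3 -m jog '[[0,0,0.001,0,0,0,0],[0,0,0,0,0,0,0],[0,0,0,0,0,0,0]]'
python3 -m jog '[[0,0,-0.01,0,0,0,0],[0,0,-0.02,0,0,0,0],[0,0,0,0,0,0,0],[0,0,0,0,0,0,0]]'
python3 -c "
from h import *
go(.4783,.1088)"
```

```text
time_s: 4.55
tool_pos: [0.4524, 0.1915, 0.1132]
tool_rot: [179.9, -0.0, 137.7]
force: [-6.7, -2.5, 19.3]
grip_width: 0.0002
grasp_force: 9.5
time_s: 4.88
tool_pos: [0.4523, 0.1913, 0.141]
tool_rot: [179.9, 0.0, 137.7]
force: [-0.5, 0.4, 1.2]
grip_width: 0.0004
grasp_force: 0.0
[0.4523 0.1913 0.141 ] [179.9   0.  137.7] F [-0.5  0.4  1.2] t 4.8833 shift [-0.0747 -0.0436]
```

```bash
python3 -m jog '[[-0.0249,-0.0145,0,0,0,0,0],[-0.0249,-0.0145,0,0,0,0,0],[-0.0249,-0.0146,0,0,0,0,0],[0,0,0,0,0,0.1158,0],[0,0,0,0,0,0.1158,0],[0,0,0,0,0,0.1158,0],[0,0,0,0,0,0.1158,0],[0,0,0,0,0,0.1158,0],[0,0,0,0,0,0.1158,0],[0,0,0,0,0,0.1158,0],[0,0,0,0,0,0.1158,0],[0,0,0,0,0,0.1158,0]]'
python3 -m jog '[[0,0,0.005,0,0,0,0],[0,0,0.005,0,0,0,0],[0,0,0,0,0,0,0],[0,0,0,0,0,0,0]]'
python3 -c "
from h import *
go(.4783,.1088)"
```

```text
time_s: 5.88
tool_pos: [0.4769, 0.1083, 0.1391]
tool_rot: [-179.9, 0.1, 77.7]
force: [-1.0, -0.0, -0.0]
grip_width: 0.0005
grasp_force: 0.0
time_s: 6.22
tool_pos: [0.477, 0.1083, 0.1295]
tool_rot: [-179.9, 0.1, 78.1]
force: [0.5, 0.3, -0.2]
grip_width: 0.0001
grasp_force: 0.0
[0.477  0.1083 0.1295] [-1.799e+02  1.000e-01  7.810e+01] F [ 0.5  0.3 -0.2] t 6.2167 shift [0.0007 0.0012]
```

```bash
python3 -m jog '[[0.0005,0.001,0.003,0,0,0,0],[0,0,0.002,0,0,0,0],[0,0,0.002,0,0,0,0],[0,0,0.001,0,0,0,0],[0,0,0,0,0,0,0]]'
python3 -m jog '[[0,0,0.001,0,0,0,0],[0,0,0.001,0,0,0,0],[0,0,0,0,0,0,0]]'
python3 -m jog '[[0,0,0.001,0,0,0,0],[0,0,0.001,0,0,0,0],[0,0,0,0,0,0,0]]'
```

```text
time_s: 6.63
tool_pos: [0.4786, 0.1088, 0.1223]
tool_rot: [-180.0, 0.0, 78.0]
force: [0.9, 0.6, 0.4]
grip_width: 0.0002
grasp_force: 0.0
time_s: 6.88
tool_pos: [0.4788, 0.1089, 0.1205]
tool_rot: [180.0, -0.0, 78.0]
force: [0.6, 0.3, 0.7]
grip_width: 0.0004
grasp_force: 0.1
time_s: 7.13
tool_pos: [0.4789, 0.1091, 0.1189]
tool_rot: [180.0, -0.0, 78.0]
force: [-0.7, 0.6, 2.8]
grip_width: 0.0005
grasp_force: 1.6
```

```bash
python3 -m jog '[[0,0,0.001,0,0,0,0],[0,0,0.001,0,0,0,0],[0,0,0,0,0,0,0]]'
python3 -m jog '[[0,0,0.001,0,0,0,0],[0,0,0.001,0,0,0,0],[0,0,0,0,0,0,0]]'
python3 -m jog '[[0,0,0.001,0,0,0,0],[0,0,0.001,0,0,0,0],[0,0,0,0,0,0,0]]'
```

```text
time_s: 7.38
tool_pos: [0.4793, 0.1088, 0.1174]
tool_rot: [179.9, -0.0, 78.0]
force: [-1.0, -0.8, 6.2]
grip_width: 0.0007
grasp_force: 3.0
time_s: 7.63
tool_pos: [0.4793, 0.1082, 0.1148]
tool_rot: [179.9, 0.0, 78.0]
force: [0.5, -0.5, 1.6]
grip_width: 0.0006
grasp_force: 0.9
time_s: 7.88
tool_pos: [0.4795, 0.108, 0.1139]
tool_rot: [179.9, 0.0, 78.0]
force: [-1.5, -3.0, 10.4]
grip_width: 0.0003
grasp_force: 5.4
```

```bash
python3 -m jog '[[0,0,0.001,0,0,0,0],[0,0,0.001,0,0,0,0],[0,0,0,0,0,0,0]]'
python3 -m jog '[[0,0,0,0,0,0,0],[0,0,0,0,0,0,0]]'
```

```text
time_s: 8.13
tool_pos: [0.4797, 0.1079, 0.1133]
tool_rot: [179.9, -0.0, 78.0]
force: [-6.1, -5.7, 20.8]
grip_width: 0.0007
grasp_force: 10.3
time_s: 8.3
tool_pos: [0.4797, 0.108, 0.1133]
tool_rot: [179.9, -0.0, 78.0]
force: [-6.5, -5.8, 20.8]
grip_width: 0.0002
grasp_force: 10.3
```

```bash
python3 -m jog '[[0,0,-0.01,0,0,0,0],[0,0,-0.025,0,0,0,0],[0,0,0,0,0,0,0],[0,0,0,0,0,0,0]]'
python3 -c "
from h import *
go(.536,.1732)"
```

```text
time_s: 8.63
tool_pos: [0.4796, 0.1095, 0.1465]
tool_rot: [179.9, -0.1, 78.0]
force: [-0.1, -0.7, -0.7]
grip_width: 0.0005
grasp_force: 0.0
[0.4796 0.1095 0.1465] [ 1.799e+02 -1.000e-01  7.800e+01] F [-0.1 -0.7 -0.7] t 8.6333 shift [0.074 0.042]
```

```bash
python3 -m jog '[[0.0247,0.014,0,0,0,0,0],[0.0247,0.014,0,0,0,0,0],[0.0247,0.014,0,0,0,0,0],[0,0,0,0,0,0.1163,0],[0,0,0,0,0,0.1163,0],[0,0,0,0,0,0.1163,0],[0,0,0,0,0,0.1163,0],[0,0,0,0,0,0.1163,0],[0,0,0,0,0,0.1163,0],[0,0,0,0,0,0.1163,0],[0,0,0,0,0,0.1163,0],[0,0,0,0,0,0.1163,0]]'
python3 -m jog '[[0,0,0.008,0,0,0,0],[0,0,0.007,0,0,0,0],[0,0,0,0,0,0,0],[0,0,0,0,0,0,0]]'
python3 -c "
from h import *
go(.536,.1732)"
```

```text
time_s: 9.63
tool_pos: [0.5344, 0.1726, 0.144]
tool_rot: [180.0, 0.1, 17.7]
force: [-0.4, 0.2, -0.5]
grip_width: 0.0003
grasp_force: 0.0
time_s: 9.97
tool_pos: [0.5344, 0.1724, 0.1291]
tool_rot: [180.0, 0.1, 18.2]
force: [0.4, 0.1, -0.6]
grip_width: 0.0004
grasp_force: 0.0
[0.5344 0.1724 0.1291] [1.80e+02 1.00e-01 1.82e+01] F [ 0.4  0.1 -0.6] t 9.9667 shift [ 0.0018 -0.0003]
```

```bash
python3 -m jog '[[0.0017,0,0.003,0,0,0,0],[0,0,0.002,0,0,0,0],[0,0,0.002,0,0,0,0],[0,0,0.001,0,0,0,0],[0,0,0,0,0,0,0]]'
python3 -m jog '[[0,0,0.001,0,0,0,0],[0,0,0.001,0,0,0,0],[0,0,0,0,0,0,0]]'
python3 -m jog '[[0,0,0.001,0,0,0,0],[0,0,0.001,0,0,0,0],[0,0,0,0,0,0,0]]'
python3 -m jog '[[0,0,0.001,0,0,0,0],[0,0,0.001,0,0,0,0],[0,0,0,0,0,0,0]]'
```

```text
time_s: 10.38
tool_pos: [0.5367, 0.1731, 0.1223]
tool_rot: [-180.0, 0.0, 18.1]
force: [0.5, 0.9, 1.0]
grip_width: 0.0004
grasp_force: 0.0
time_s: 10.63
tool_pos: [0.5368, 0.1731, 0.1205]
tool_rot: [-180.0, 0.0, 18.0]
force: [-0.6, 0.0, -0.1]
grip_width: 0.0005
grasp_force: 0.0
time_s: 10.88
tool_pos: [0.5368, 0.1731, 0.1184]
tool_rot: [-180.0, 0.0, 18.0]
force: [0.6, 0.4, -0.0]
grip_width: 0.0004
grasp_force: 0.0
time_s: 11.13
tool_pos: [0.537, 0.1732, 0.1175]
tool_rot: [-180.0, -0.0, 18.0]
force: [-2.3, -0.3, 5.6]
grip_width: 0.0003
grasp_force: 2.7
```

```bash
python3 -m jog '[[0,0,0.001,0,0,0,0],[0,0,0.001,0,0,0,0],[0,0,0,0,0,0,0]]'
python3 -m jog '[[0,0,0.001,0,0,0,0],[0,0,0.001,0,0,0,0],[0,0,0,0,0,0,0]]'
python3 -m jog '[[0,0,0.001,0,0,0,0],[0,0,0.001,0,0,0,0],[0,0,0,0,0,0,0]]'
```

```text
time_s: 11.38
tool_pos: [0.5372, 0.1732, 0.1149]
tool_rot: [-180.0, -0.1, 18.0]
force: [0.4, 0.2, -0.6]
grip_width: 0.0004
grasp_force: 0.0
time_s: 11.63
tool_pos: [0.5367, 0.1732, 0.1121]
tool_rot: [180.0, 0.0, 18.0]
force: [-0.2, -0.6, -0.6]
grip_width: 0.0006
grasp_force: 0.0
time_s: 11.88
tool_pos: [0.5368, 0.1732, 0.112]
tool_rot: [-180.0, 0.0, 18.0]
force: [-3.7, -2.3, 9.9]
grip_width: 0.0005
grasp_force: 5.0
```

Bottomed at z=0.112, the home height. I'll press it to about 20 N, then re-touch the other pads to confirm they are also at 0.112.

```bash
python3 -m jog '[[0,0,0.001,0,0,0,0],[0,0,0.001,0,0,0,0],[0,0,0,0,0,0,0],[0,0,0,0,0,0,0]]'
python3 -m jog '[[0,0,-0.01,0,0,0,0],[0,0,-0.02,0,0,0,0],[0,0,0,0,0,0,0],[0,0,0,0,0,0,0]]'
python3 -c "
from h import *
go(.4783,.1088)"
```

```text
time_s: 12.22
tool_pos: [0.5371, 0.1733, 0.1119]
tool_rot: [-179.9, -0.0, 18.0]
force: [-7.5, -2.1, 20.1]
grip_width: 0.0005
grasp_force: 10.0
time_s: 12.55
tool_pos: [0.5377, 0.1735, 0.1394]
tool_rot: [-180.0, -0.1, 18.0]
force: [0.4, 0.1, -0.6]
grip_width: 0.0008
grasp_force: 0.0
[0.5377 0.1735 0.1394] [-1.8e+02 -1.0e-01  1.8e+01] F [ 0.4  0.1 -0.6] t 12.55 shift [-0.0765  0.0431]
```

```bash
python3 -m jog '[[-0.0255,0.0144,0,0,0,0,0],[-0.0255,0.0144,0,0,0,0,0],[-0.0255,0.0143,0,0,0,0,0],[0,0,0,0,0,-0.1163,0],[0,0,0,0,0,-0.1163,0],[0,0,0,0,0,-0.1163,0],[0,0,0,0,0,-0.1163,0],[0,0,0,0,0,-0.1163,0],[0,0,0,0,0,-0.1163,0],[0,0,0,0,0,-0.1163,0],[0,0,0,0,0,-0.1163,0],[0,0,0,0,0,-0.1163,0]]'
python3 -m jog '[[0,0,0.01,0,0,0,0],[0,0,0.01,0,0,0,0],[0,0,0.003,0,0,0,0],[0,0,0,0,0,0,0],[0,0,0,0,0,0,0]]'
python3 -m jog '[[0,0,0.001,0,0,0,0],[0,0,0.001,0,0,0,0],[0,0,0,0,0,0,0]]'
python3 -m jog '[[0,0,0.001,0,0,0,0],[0,0,0.001,0,0,0,0],[0,0,0,0,0,0,0]]'
```

```text
time_s: 13.55
tool_pos: [0.4768, 0.1083, 0.1374]
tool_rot: [-179.9, 0.1, 78.4]
force: [0.1, 0.0, -0.8]
grip_width: 0.0002
grasp_force: 0.0
time_s: 13.97
tool_pos: [0.4771, 0.1083, 0.1148]
tool_rot: [-179.9, 0.1, 77.9]
force: [-0.3, 0.1, 0.3]
grip_width: 0.0004
grasp_force: 0.0
time_s: 14.22
tool_pos: [0.4776, 0.1085, 0.1137]
tool_rot: [180.0, -0.0, 78.0]
force: [-0.3, -0.3, 0.2]
grip_width: 0.0002
grasp_force: 0.0
time_s: 14.47
tool_pos: [0.4778, 0.1086, 0.112]
tool_rot: [180.0, -0.0, 78.0]
force: [-1.0, 0.0, 3.1]
grip_width: 0.0003
grasp_force: 1.6
```

```bash
python3 -m jog '[[0,0,0.001,0,0,0,0],[0,0,0.001,0,0,0,0],[0,0,0,0,0,0,0]]'
python3 -m jog '[[0,0,-0.01,0,0,0,0],[0,0,-0.02,0,0,0,0],[0,0,0,0,0,0,0],[0,0,0,0,0,0,0]]'
python3 -c "
from h import *
go(.4512,.1911)"
```

```text
time_s: 14.72
tool_pos: [0.4778, 0.1086, 0.1119]
tool_rot: [-180.0, -0.1, 78.0]
force: [-6.5, -0.8, 16.8]
grip_width: 0.0006
grasp_force: 8.5
time_s: 15.05
tool_pos: [0.4784, 0.1088, 0.1404]
tool_rot: [179.9, -0.1, 78.0]
force: [-0.2, 0.2, 0.4]
grip_width: 0.0008
grasp_force: 0.0
[0.4784 0.1088 0.1404] [ 1.799e+02 -1.000e-01  7.800e+01] F [-0.2  0.2  0.4] t 15.05 shift [ 0.0749 -0.0436]
```

```bash
python3 -m jog '[[0.025,-0.0145,0,0,0,0,0],[0.025,-0.0145,0,0,0,0,0],[0.025,-0.0146,0,0,0,0,0],[0,0,0,0,0,-0.1163,0],[0,0,0,0,0,-0.1163,0],[0,0,0,0,0,-0.1163,0],[0,0,0,0,0,-0.1163,0],[0,0,0,0,0,-0.1163,0],[0,0,0,0,0,-0.1163,0],[0,0,0,0,0,-0.1163,0],[0,0,0,0,0,-0.1163,0],[0,0,0,0,0,-0.1163,0]]'
python3 -m jog '[[0,0,0.01,0,0,0,0],[0,0,0.01,0,0,0,0],[0,0,0.003,0,0,0,0],[0,0,0,0,0,0,0],[0,0,0,0,0,0,0]]'
python3 -m jog '[[0,0,0.001,0,0,0,0],[0,0,0.001,0,0,0,0],[0,0,0,0,0,0,0]]'
python3 -m jog '[[0,0,0.001,0,0,0,0],[0,0,0.001,0,0,0,0],[0,0,0,0,0,0,0]]'
python3 -m jog '[[0,0,0.001,0,0,0,0],[0,0,0.001,0,0,0,0],[0,0,0,0,0,0,0]]'
```

```text
time_s: 16.05
tool_pos: [0.4498, 0.1906, 0.1384]
tool_rot: [-179.9, -0.0, 138.3]
force: [-0.0, -0.2, 0.5]
grip_width: 0.0003
grasp_force: 0.0
time_s: 16.47
tool_pos: [0.45, 0.1906, 0.1158]
tool_rot: [-179.9, -0.0, 137.9]
force: [-0.2, 0.1, -0.0]
grip_width: 0.0005
grasp_force: 0.0
time_s: 16.72
tool_pos: [0.4506, 0.191, 0.1147]
tool_rot: [180.0, 0.0, 138.0]
force: [-0.2, 1.0, 0.0]
grip_width: 0.0008
grasp_force: 0.0
time_s: 16.97
tool_pos: [0.4504, 0.1909, 0.1125]
tool_rot: [180.0, -0.0, 138.0]
force: [-0.2, -0.2, -0.3]
grip_width: 0.0007
grasp_force: 0.0
time_s: 17.22
tool_pos: [0.4506, 0.191, 0.1119]
tool_rot: [180.0, -0.0, 138.0]
force: [-3.4, -1.8, 9.4]
grip_width: 0.0004
grasp_force: 4.8
```

All three pads bottom at 0.112. Now I'll draw back up and to the left, then take a last look.

```bash
python3 -m jog '[[0,0,-0.015,0,0,0,0],[0,0,-0.03,0,0,0,0],[0,0,-0.03,0,0,0,0],[0,0,-0.03,0,0,0,0],[0.03,-0.01,0,0,0,0,0],[0.03,-0.01,0,0,0,0,0],[0.03,-0.01,0,0,0,0,0],[0.03,-0.01,0,0,0,0,0],[0.03,-0.01,0,0,0,0,0],[0,0,0,0,0,0,0],[0,0,0,0,0,0,0],[0,0,0,0,0,0,0]]'
python3 - <<'E'
from h import *
go(.45,.19)
s=env.read_camera("side");t=env.read_camera("top")
c=lambda im,x,y:cv2.resize(im[y-75:y+75,x-100:x+100],(400,300),interpolation=cv2.INTER_CUBIC)
cv2.imwrite("pics/m4.png",np.hstack([c(s,350,280),c(t,300,238)]))
try: print(tri(vent(s,(375,297))[0],vent(t,(258,237))[0]))
except Exception as e: print(e)
E
```

```text
time_s: 18.22
tool_pos: [0.3062, 0.2539, 0.2158]
tool_rot: [180.0, 0.0, 138.0]
force: [-0.1, 0.3, -0.4]
grip_width: 0.0002
grasp_force: 0.0
[0.3062 0.2539 0.2158] [180.   0. 138.] F [-0.1  0.3 -0.4] t 18.2167 shift [-0.1496  0.0488]
(array([0.48717675, 0.15777747, 0.09728704]), np.float64(0.0024152968378646457))
```

View pics/m4.png

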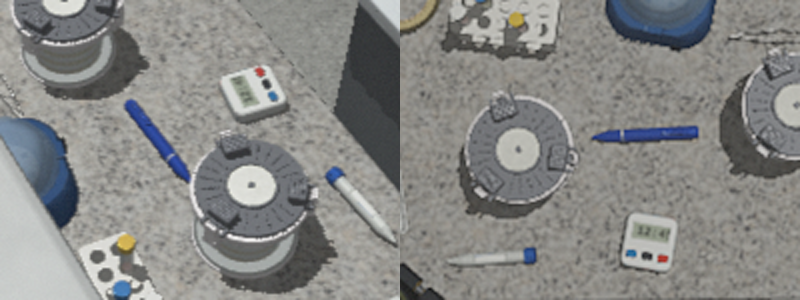

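The picture shows the lid flush in its collar all round (side (250,187), top (520,150)), with nothing displaced. The vent has dropped 9.6 mm to z=0.097, the arm is clear and the force is about zero.

```bash
python3 -c "
from cell import env
print(env.sign_off())"
```

```text
the job is handed in; nothing more can be done
None
```

The open (left) jar's lid clicked home on all three pads, one at a time. Each pad checked at 112 mm, the arm drew back clear, nothing else was seen to have moved, and the job was handed in after about 18 s (the verdict was not shown).

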